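# Make up two television repair kits

## Robot

A 6-joint arm with a two-finger parallel gripper is mounted at the origin on the work surface. World frame = base frame: x ahead of the robot, y to its left, z up, the work surface at z = 0. Lengths are in m, angles in rad, forces in N, time in s.
With the tool pointing down it reaches from about 0.275 to 1 m from the base axis. Payload 8.4 kg.
Tool frame: the origin (TCP) lies on the centre line of the jaws, within the pads' length; the fingertips stand 17 mm ahead of it and the grasp point (between the pads) lies 2 mm behind it (bot.tcp_to_tips is the y of the fingertips in the tool frame, in m); y points along the fingers, z is the direction in which the jaws open and shut, and the axes are right-handed (so a half turn about y gives the same grasp; the last joint's range is limited). The gripper opens to 85 mm and grips with 20 to 120 N. Pads are 22 mm wide; open, the fingers measure 114 mm over their backs; the gripper's body (76 mm by 85 mm) begins 54 mm behind the grasp point. The pads swing forward as they close: fully open they stand 13 mm farther back than shut.
Start: joints at [1.283, 0.353, 1.633, -0, 1.155, -0.002], TCP at [0.176, 0.6, 0.248] pointing down, gripper open.
Joint ranges: [-2.63, 2.63], [-0.92, 2.1], [0.06, 2.66], [-1.3, 4.44], [0, 2.69], [-3.02, 3.02]. Speed limits (rad/s): [2.22, 2.22, 2.79, 3.14, 3.14, 3.14].

## Interface

Orientations are given as a unit quaternion [x, y, z, w].
In Python, from workcell import bot, hand, kinematics, get_obs, vision, hand_in gives the robot as it stands. The module is installed in compiled form; this text tells all that it offers. Calls block until the motion is done:
- bot.reach(position, orientation): joint-space move of the TCP to a pose.
- bot.servo_line(position, ori=None, velocity=0.15): straight line of the TCP; ori=None keeps the orientation; velocity is the mean speed in m/s.
- bot.goto_joints(angles): joint-space move.
- hand.move_gripper(opening, strength=None): finger opening in m; strength is the grip in N (None keeps the last); returns when the fingers have stopped.
- bot.dwell(seconds).
- kinematics.solve_ik(position, orientation): joint angles nearest the present ones, or None.
- get_obs(): the state.
- vision.read_camera(name): name is "scene" or "top" or "wrist"; returns a dict with "frame" (420x560x3 uint8, red, green, blue), "intrinsics" (3x3 intrinsics, pixels), "view" (4x4, takes a point from world to camera coordinates). Camera axes: x right, y down, z forward; pixel columns grow to the right and rows downward; lengths in m; the calibration is good to about 2 mm. A picture is of the moment at which its call begins. There is no depth.
A pose or a line that the arm cannot do raises bot.IKError and nothing moves.
- hand_in(): hands the job in, once; it reports no verdict.
The state is a dict: "time_s": time; "joint_pos": joint angles; "joint_vel": joint speeds; "joint_efforts": joint torques, N m; "position": TCP position; "orientation": TCP orientation; "wrist_force": force on the tool from outside, world axes, zero at the start; "ft_torque": the same for the moment, N m; "gripper_width": finger opening in m.
Only numpy, scipy, OpenCV 4.12 (cv2) and the standard library are available. Lean on these libraries where they do the work, as an engineer would, in place of code of your own. Each camera call takes 0.05 s, during which the arm holds its last target. There are 200 camera calls.

## Task

Make up the parts trays for two television repairs: the green control board and the orange capacitor go into the blue tray, the tan power board and the black speaker into the yellow tray. Set each part down gently in a free spot flat on the tray's floor, right way up (the capacitor standing), not touching the screw tin or the other part in that tray; never let a part drop. Leave the two screw tins and the blue capacitor standing where they are.

Things in the scene. Friction and masses are not known exactly. Their poses are not given: they have to be found in the camera images.
- blue_tray: Blue open square job tray, 200 x 200 mm outside, 24 mm high, walls and floor 4 mm thick (192 x 192 mm inside), fixed on the silver back panel of a television lying face down (panel top at z = 0.010). Origin: centre of its underside; inner floor 4 mm above it; x and y along its sides, z up. A screw tin stands in it.
- yellow_tray: Yellow open square job tray, 200 x 200 mm outside, 24 mm high, walls and floor 4 mm thick (192 x 192 mm inside), fixed on the silver back panel of a television lying face down (panel top at z = 0.010). Origin: centre of its underside; inner floor 4 mm above it; x and y along its sides, z up. A screw tin stands in it.
- control_board: Green circuit board, 80 (x) by 56 mm (y), 6.5 mm high with spacers. Grip the dark heat sink at its middle: 28 x 28 mm, top 34 mm above the underside. Board beside it along y is free for fingertips; 15 mm high connectors at both x ends. 60-120 g. Starts loose on the silver panel (top at z = 0.010), between the trays. Origin: centre of the underside, z up.
- power_board: Tan circuit board, 90 (x) by 60 mm (y), 6.5 mm high with spacers. Grip the brown and yellow transformer at its middle: 36 (x) by 30 mm (y), top 36 mm above the underside, across the 30 mm. Board beside it along y is free for fingertips; parts to 19 mm high at both x ends. 120-240 g. Starts loose on the silver panel (top at z = 0.010), between the trays. Origin: centre of the underside, z up.
- speaker: Black oblong speaker module, a box 100 (x) by 32 (y) by 32 mm high, with a round grey cone on top. 110-210 g. Starts loose on the silver panel (top at z = 0.010), between the trays. Origin: centre of the underside, z up.
- orange_capacitor: Orange-sleeved capacitor: upright can, 30 mm diameter, 45 mm high, silver top. 40-80 g. Starts loose on the silver panel (top at z = 0.010), between the trays. Origin: centre of the underside, z up.
- blue_capacitor: Blue-sleeved capacitor: upright can, 30 mm diameter, 45 mm high, silver top. 60 g. Not needed; stays where it is. Starts loose on the silver panel (top at z = 0.010), between the trays. Origin: centre of the underside, z up.
- steel_tin: Plain steel screw tin, round, 46 mm diameter, 26 mm high (screws to 29 mm), loose in the blue tray; stays where it is. Origin: centre of the underside, z up. 160 g.
- red_tin: Red screw tin, round, 46 mm diameter, 26 mm high (screws to 29 mm), loose in the yellow tray; stays where it is. Origin: centre of the underside, z up. 160 g.
Mind the look-alikes: they are no part of the job. There is more than one size of the power_board; the one meant has the size given above.

How it is judged:
By the outcome, as a careful person would: the job done as asked, in the order asked, and still so for the second after the job is handed in, with the robot touching nothing.
It also fails if it takes over 99 s, if anything falls off the work surface, if the arm or the gripper's body presses on something with over 40 N, if the wrist force passes 120 N, or if a joint passes its speed limit or range.

## Working session

There is one attempt and no reset: what is moved stays moved. The work goes in short steps, each a Python script; the robot and the scene stay as the last script left them, time stands still between calls to the robot, and variables do not carry over. Pictures are saved under pics/ and viewed, about 12 in all and at most 16, crops included, and the job is handed in when it is done.

```bash
mkdir -p pics; ls; python3 - <<'E'
from workcell import *
import cv2,pickle
from workcell import vision,get_obs,bot
for n in ("top","scene"):
    d=vision.read_camera(n); pickle.dump(d,open(f'{n}.pkl','wb'))
    cv2.imwrite(f'pics/{n}0.png',d['frame'][:,:,::-1])
    print(n,d['intrinsics'].round(1).tolist(),d['view'].round(3).tolist())
o=get_obs(); print(o['position'],o['orientation'],bot.tcp_to_tips,o['time_s'],o['gripper_width'])
E
```

```text
pics
top [[467.5, 0.0, 287.2], [0.0, 467.5, 211.8], [0.0, 0.0, 1.0]] [[0.026, -1.0, 0.002, 0.021], [-0.997, -0.026, -0.071, 0.454], [0.071, -0.0, -0.997, 1.037], [0.0, 0.0, 0.0, 1.0]]
scene [[445.3, 0.0, 280.5], [0.0, 445.3, 209.5], [0.0, 0.0, 1.0]] [[-0.669, 0.743, 0.021, 0.288], [0.462, 0.438, -0.771, -0.19], [-0.582, -0.506, -0.636, 1.255], [0.0, 0.0, 0.0, 1.0]]
[0.1761118  0.59924467 0.24762184] [ 0.70034756 -0.10077422  0.10063582 -0.69944999] 0.017 0.1 0.08517064033556174
```

View pics/top0.png

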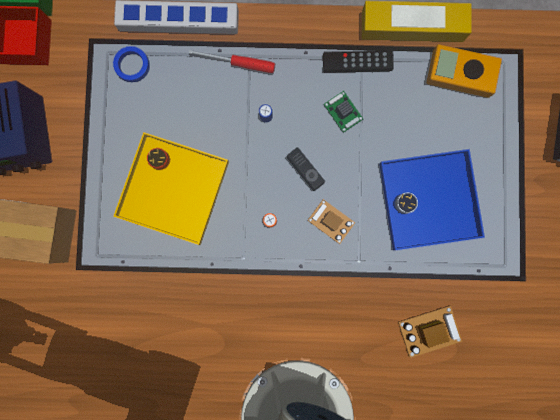

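View pics/scene0.png

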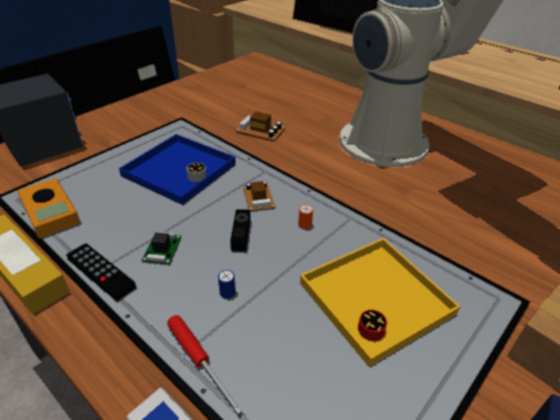

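Power-board candidates in the top view: A at (331,222) on the panel, B at (430,332) on the wood. B looks larger, and the part is stated to start on the panel, so A fits. Next I'll measure both and look at enlarged crops.

```bash
cat > h.py <<'E'
import numpy as np,cv2
def ray(d,uv,z):
    """pixels -> world points on the plane at height z"""
    V=d['view'];R=V[:3,:3];c=-R.T@V[:3,3]
    uv=np.atleast_2d(np.asarray(uv,float))
    r=np.c_[uv,np.ones(len(uv))]@np.linalg.inv(d['intrinsics']).T@R
    return (c+r*((z-c[2])/r[:,2])[:,None])[:,:2]
def proj(d,p):
    q=d['view']@np.append(p,1);k=d['intrinsics']@q[:3];return k[:2]/k[2]
def mask(d,lo,hi,box,close=5):
    hsv=cv2.cvtColor(d['frame'],cv2.COLOR_RGB2HSV)
    m=cv2.inRange(hsv,np.array(lo),np.array(hi));w=np.zeros_like(m)
    x0,y0,x1,y1=box;w[y0:y1,x0:x1]=m[y0:y1,x0:x1]
    return cv2.morphologyEx(w,cv2.MORPH_CLOSE,np.ones((close,close),np.uint8))
def rect(d,m,z):
    """min-area rectangle of the biggest blob, in world mm on plane z: centre, sizes(long,short), yaw of long side"""
    c=max(cv2.findContours(m,cv2.RETR_EXTERNAL,cv2.CHAIN_APPROX_NONE)[0],key=cv2.contourArea)
    w=ray(d,c[:,0,:],z)
    (cx,cy),(a,b),t=cv2.minAreaRect((w*1000).astype(np.float32))
    if a<b:a,b,t=b,a,t+90
    return np.round([cx,cy,a,b,(t+90)%180-90],1),cv2.boundingRect(c)
E
python3 - <<'E'
import pickle;from h import *
d=pickle.load(open('top.pkl','rb'))
P=0.010
for n,lo,hi,box,z in [('blue_tray',(110,150,40),(130,255,255),(365,140,500,260),P+.024),
 ('yellow_tray',(20,150,80),(32,255,255),(100,120,240,255),P+.024),
 ('green',(45,90,30),(85,255,255),(310,80,380,140),P+.0065),
 ('powerA',(8,60,100),(22,255,255),(295,190,365,250),P+.0065),
 ('powerB',(8,90,150),(22,150,255),(390,300,470,362),.0065),
 ('speaker',(0,0,0),(180,255,85),(275,135,340,200),P+.032),
 ('orangecap',(0,90,100),(18,255,255),(250,205,290,235),P+.045),
 ('bluecap',(105,90,40),(130,255,255),(250,95,285,130),P+.045)]:
    m=mask(d,lo,hi,box); print(n,*rect(d,m,z))
f=d['frame'][:,:,::-1]
a=cv2.resize(f[75:255,240:380],None,fx=4,fy=4*.8,interpolation=cv2.INTER_CUBIC)[:600]
a=cv2.resize(f[78:248,240:380],None,fx=3.5,fy=3.5,interpolation=cv2.INTER_CUBIC)
b=cv2.resize(f[285:370,385:475],None,fx=3.4,fy=3.5,interpolation=cv2.INTER_CUBIC)
o=np.zeros((595,800,3),np.uint8);o[:,:490]=a;o[:b.shape[0],490:490+b.shape[1]]=b
cv2.imwrite('pics/crop1.png',o)
E
```

```text
blue_tray [ 488.3 -286.9  203.3  198.1  -80.3] (381, 150, 103, 100)
yellow_tray [498.5 292.  202.7 199.4  73.2] (114, 133, 114, 112)
green [686.9 -89.8  78.2  55.8  35.8] (324, 91, 39, 41)
powerA [434.3 -66.6  89.4  60.4  55.1] (308, 199, 47, 45)
powerB [ 194.7 -293.9  121.7   79.8  -71.5] (399, 307, 54, 46)
speaker [546.9  -4.3  99.4  35.4  39.8] (287, 148, 38, 43)
orangecap [432.4  70.2  28.2  28.2   1.6] (263, 213, 14, 14)
bluecap [668.2  86.9  38.2  26.5   1.6] (259, 104, 13, 18)
```

View pics/crop1.png

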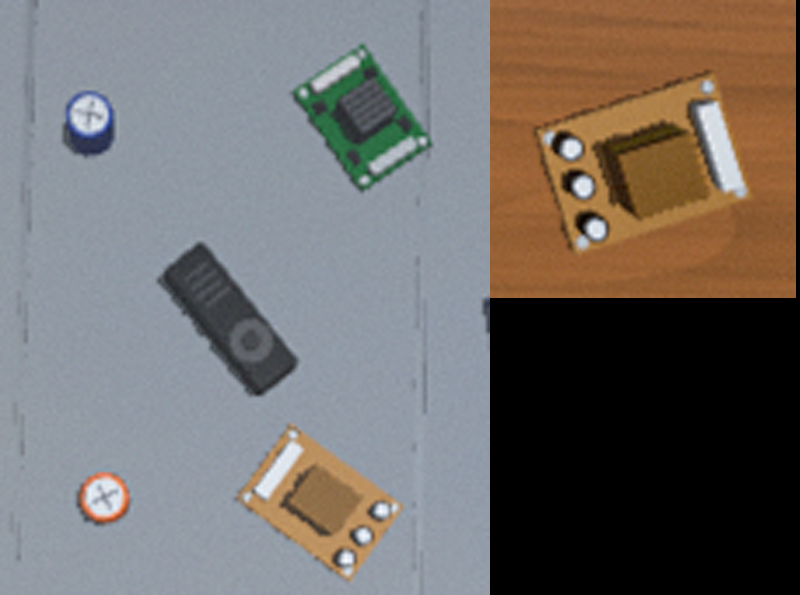

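Crop: green board at crop (362,118), speaker (228,318), orange capacitor (104,498), blue capacitor (90,120). A, at (318,502), measures 89 x 60 mm, which matches. B measures 122 x 80 mm, so it's the look-alike. Next I'll find the tins in the tray frames.

```bash
python3 - <<'E'
import pickle;from h import *
d=pickle.load(open('top.pkl','rb'))
hsv=cv2.cvtColor(d['frame'],cv2.COLOR_RGB2HSV)
T={'blue':(488.3,-286.9,9.7),'yellow':(498.5,292.,-16.8)}
def loc(t,w):
    x,y,a=T[t];a=np.radians(a);R=np.array([[np.cos(a),-np.sin(a)],[np.sin(a),np.cos(a)]]);return (np.array(w)-[x,y])@R
for n,m in (('blue',255-mask(d,(110,150,0),(130,255,255),(0,0,560,420),1)),('yellow',255-mask(d,(20,150,80),(32,255,255),(0,0,560,420),1))):
    bx=(388,185,428,222) if n=='blue' else (142,142,176,175)
    w=np.zeros_like(m);w[bx[1]:bx[3],bx[0]:bx[2]]=m[bx[1]:bx[3],bx[0]:bx[2]]
    w=cv2.morphologyEx(w,cv2.MORPH_CLOSE,np.ones((7,7)));w=cv2.morphologyEx(w,cv2.MORPH_OPEN,np.ones((5,5)))
    r,b=rect(d,w,.04);print(n,r,b,loc(n,r[:2]).round(1))
f=d['frame'][:,:,::-1]
a=cv2.resize(f[140:260,100:240],(560,480),interpolation=2)[:, :400]
b=cv2.resize(f[140:260,370:490],(480,480),interpolation=2)[:, :400]
cv2.imwrite('pics/crop2.png',np.hstack([a,b]))
E
```

```text
blue [ 478.6 -228.2   50.8   46.8  -89.5] (394, 192, 24, 22) [ 0.3 59.5]
yellow [562.4 323.1  47.4  46.6   2.5] (147, 148, 22, 22) [52.2 48.2]
```

View pics/crop2.png

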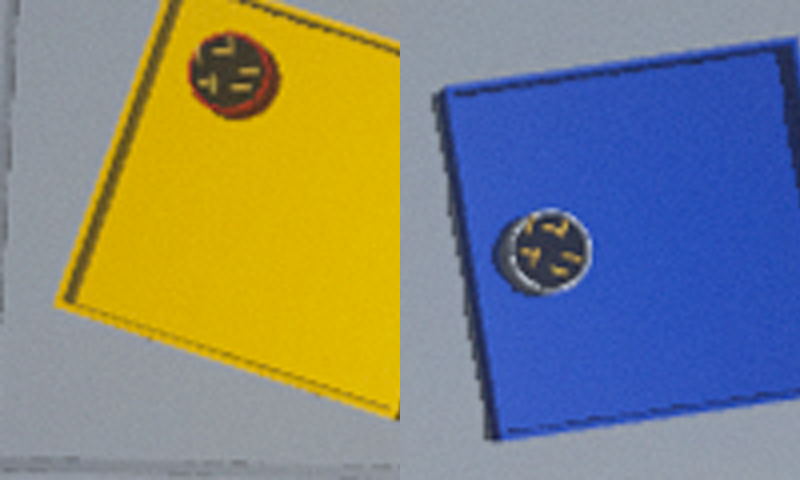

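```bash
cat > job.py <<'E'
from workcell import bot,hand,kinematics,get_obs,vision
from scipy.spatial.transform import Rotation as Rn
from h import *
P=.010; HI=.20
T={'blue':(.4883,-.2869,9.7),'yellow':(.4985,.292,-16.8)}
#         xy, yaw, grip size, tips above underside, tray, local spot, local yaw
J={'control':((.6869,-.0898),35.8,.028,.010,'blue',(.042,-.045),0),
   'cap':((.4324,.0702),0,.030,.012,'blue',(-.050,-.045),0),
   'power':((.4343,-.0666),55.1,.030,.010,'yellow',(.038,-.042),0),
   'speaker':((.5469,-.0043),39.8,.032,.009,'yellow',(-.048,.010),90)}
def quat(a):
    a=np.radians(a);c,s=np.cos(a),np.sin(a)
    return Rn.from_matrix(np.array([[s,-c,0],[0,0,-1],[c,s,0]]).T[[0,1,2]] if 0 else np.column_stack([(s,-c,0),(0,0,-1),(c,s,0)])).as_quat()
def goal(n):
    xy,yaw,g,h,t,l,ly=J[n];x,y,a=T[t];r=np.radians(a);c,s=np.cos(r),np.sin(r)
    w=(x+c*l[0]-s*l[1],y+s*l[0]+c*l[1])
    turn=(a+ly-yaw+90)%180-90 if n!='cap' else None
    return w,turn,a
def plan(n):
    """grasp and place jaw angles with the last joint least turned"""
    xy,yaw,*_=J[n];w,turn,a=goal(n);best=None
    for k in (0,180):
        for pa in ([yaw+90+k+turn] if turn is not None else [a+90+k]):
            ga=yaw+90+k
            q=[kinematics.solve_ik([*xy,.05],quat(ga)),kinematics.solve_ik([*w,.05],quat(pa))]
            if any(v is None for v in q):continue
            m=max(abs(v[5]) for v in q)
            if best is None or m<best[0]:best=(m,ga,pa,w)
    return best
def pick(n):
    xy,yaw,g,h,*_=J[n];m,ga,pa,w=plan(n);z=P+h+bot.tcp_to_tips
    bot.reach([*xy,HI],quat(ga));hand.move_gripper(g+.024,40)
    bot.servo_line([*xy,z+.03],velocity=.25);bot.servo_line([*xy,z],velocity=.08)
    hand.move_gripper(0,40);o=get_obs();print(n,'width',round(o['gripper_width'],4),'z',o['position'][2].round(4))
    bot.servo_line([*xy,z+.02],velocity=.06);bot.servo_line([*xy,HI],velocity=.25)
    o=get_obs();print('lifted width',round(o['gripper_width'],4),'F',o['wrist_force'].round(2),'t',round(o['time_s'],1))
def place(n):
    xy,yaw,g,h,*_=J[n];m,ga,pa,w=plan(n);z=P+.004+h+bot.tcp_to_tips
    bot.reach([*w,HI],quat(pa));bot.servo_line([*w,z+.03],velocity=.25);bot.servo_line([*w,z+.003],velocity=.05)
    bot.dwell(.2);f0=get_obs()['wrist_force'][2]
    for dz in np.arange(.002,-.0026,-.0005):
        bot.servo_line([*w,z+dz],velocity=.02);bot.dwell(.05);f=get_obs()['wrist_force'][2]-f0
        if f>1:break
    print('placed dz mm',round(dz*1e3,1),'dF',round(f,2))
    hand.move_gripper(g+.014);bot.servo_line([*w,z+.05],velocity=.1);bot.servo_line([*w,HI],velocity=.25)
    o=get_obs();print('F',o['wrist_force'].round(2),'t',round(o['time_s'],1))
def snap(cam,name):
    d=vision.read_camera(cam);cv2.imwrite(f'pics/{name}.png',d['frame'][:,:,::-1]);return d
E
sed -i 's/np.array(\[\[s,-c,0\],.*if 0 else //' job.py
python3 - <<'E'
from job import *
for n in J:print(n,plan(n))
pick('control');snap('scene','ctl')
E
```

```text
control (np.float64(0.8562145021784344), 305.8, 279.70000000000005, (np.float64(0.537281567782157), np.float64(-0.3241801021672683)))
cap (np.float64(1.7283175873104737), 270, 279.7, (np.float64(0.4465968486259825), np.float64(-0.3396811250872485)))
power (np.float64(2.2930958482384947), 325.1, 253.20000000000002, (np.float64(0.5227388054345508), np.float64(0.24080937281976322)))
speaker (np.float64(0.8962644009548413), 309.8, 343.20000000000005, (np.float64(0.4554389820879055), np.float64(0.3154467212286553)))
control width 0.0275 z 0.0376
lifted width 0.0276 F [-0.51  0.95 -1.4 ] t 6.3
```

View pics/ctl.png

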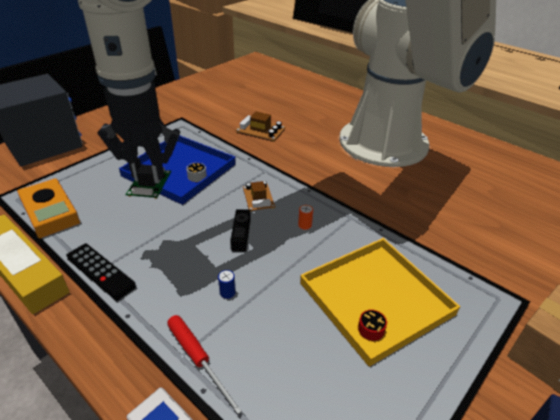

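The control board is held level at about (148,178). I'll place it, then pick the capacitor.

```bash
python3 - <<'E'
from job import *
place('control');pick('cap');snap('scene','cap')
E
```

```text
placed dz mm 1.0 dF 1.12
F [-0.61  0.79 -0.73] t 11.4
cap width 0.0286 z 0.0397
lifted width 0.0289 F [-0.9  -0.39 -1.14] t 15.9
```

View pics/cap.png

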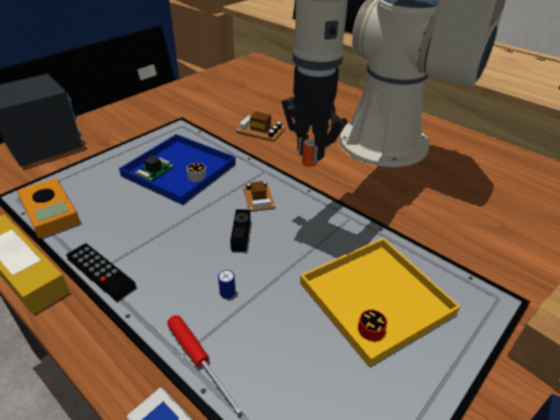

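Board is in the tray at (155,168) and the capacitor is held upright. The board's contact trip was close to noise, so I'll log the force trace from here and use a firmer threshold.

```bash
python3 - <<'E'
s=open('job.py').read()
s=s.replace("        if f>1:break","        tr.append((round(dz*1e3,1),round((get_obs()['position'][2]-z)*1e3,1),round(f,1)))\n        if f>2:break")
s=s.replace("    for dz in np","    tr=[]\n    for dz in np").replace("print('placed dz mm',round(dz*1e3,1),'dF',round(f,2))","print('dz,actual,dF',*tr)")
open('job.py','w').write(s)
E
python3 - <<'E'
from job import *
place('cap');pick('power');snap('scene','pow')
E
```

```text
dz,actual,dF (np.float64(2.0), np.float64(2.0), np.float64(-0.0)) (np.float64(1.5), np.float64(1.5), np.float64(-0.0)) (np.float64(1.0), np.float64(1.0), np.float64(-0.8)) (np.float64(0.5), np.float64(0.7), np.float64(5.5))
F [-0.69 -0.57 -0.53] t 21.8
power width 0.0296 z 0.0377
lifted width 0.0295 F [-0.85 -0.1  -1.76] t 25.8
```

View pics/pow.png

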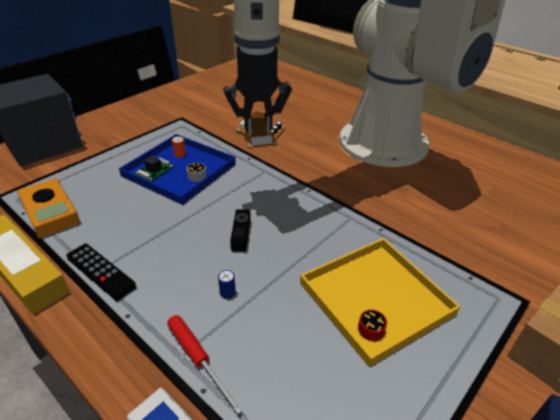

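Contact came at the expected height, and the capacitor stands at (178,147). The power board is lifted level. Next: place it, then do the speaker.

```bash
python3 - <<'E'
from job import *
place('power');pick('speaker');snap('scene','spk')
E
```

```text
dz,actual,dF (np.float64(2.0), np.float64(2.0), np.float64(-1.5)) (np.float64(1.5), np.float64(1.5), np.float64(0.3)) (np.float64(1.0), np.float64(1.0), np.float64(-0.6)) (np.float64(0.5), np.float64(0.7), np.float64(4.6))
F [-0.32  0.11 -1.03] t 31.8
speaker width 0.031 z 0.0365
lifted width 0.0315 F [ 0.16  0.11 -3.37] t 36.1
```

View pics/spk.png

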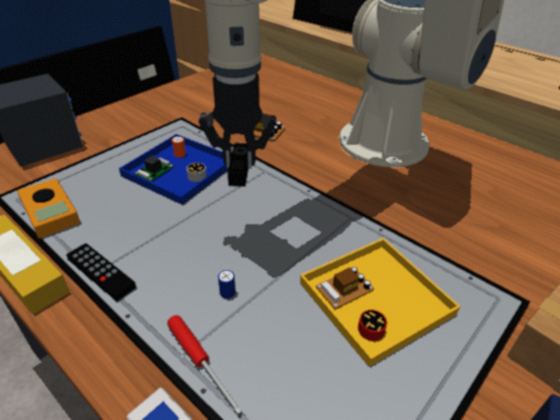

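The power board is flat in the yellow tray at (345,287), and the speaker is held. I'll place the speaker, move the arm clear and check from above.

```bash
python3 - <<'E'
from job import *
import pickle
place('speaker')
bot.goto_joints([1.283,0.353,1.633,0,1.155,-0.002]);bot.dwell(.3)
d=snap('top','top9');e=snap('scene','scene9')
pickle.dump(d,open('top9.pkl','wb'));print(get_obs()['time_s'])
F=P+.004
def loc(t,r):
    x,y,a=T[t];b=np.radians(a);R=np.array([[np.cos(b),-np.sin(b)],[np.sin(b),np.cos(b)]])
    return ((r[:2]-np.array([x,y])*1000)@R).round(1),r[2:4],round((r[4]-a+90)%180-90,1)
for n,t,lo,hi,box,z in [('green','blue',(45,90,30),(85,255,255),(380,145,490,255),F+.0065),
 ('cap','blue',(0,90,100),(18,255,255),(415,205,490,255),F+.045),
 ('power','yellow',(8,60,60),(20,200,225),(160,180,240,255),F+.0065),
 ('speaker','yellow',(0,0,0),(180,255,85),(122,170,185,235),F+.032)]:
    try:print(n,loc(t,rect(d,mask(d,lo,hi,box),z)[0]))
    except ValueError:print(n,'none')
print('bluecap now',rect(d,mask(d,(105,90,40),(130,255,255),(250,95,285,130)),P+.045))
f=d['frame'][:,:,::-1];g=e['frame'][:,:,::-1]
a=cv2.resize(f[125:255,105:235],(400,400),interpolation=2);b=cv2.resize(f[135:265,365:495],(400,400),interpolation=2)
cc=cv2.resize(g[120:210,110:245],(300,200),interpolation=2);dd=cv2.resize(g[230:370,290:470],(257,200),interpolation=2)
o=np.zeros((600,800,3),np.uint8);o[:400]=np.hstack([a,b]);o[400:,:300]=cc;o[400:,320:577]=dd
cv2.imwrite('pics/final.png',o)
E
```

```text
dz,actual,dF (np.float64(2.0), np.float64(2.0), np.float64(-0.4)) (np.float64(1.5), np.float64(1.5), np.float64(0.1)) (np.float64(1.0), np.float64(1.0), np.float64(1.2)) (np.float64(0.5), np.float64(0.5), np.float64(1.4)) (np.float64(0.0), np.float64(0.5), np.float64(8.7))
F [ 0.04 -1.58 -0.38] t 42.0
43.875
green (array([ 41.7, -45. ]), array([78.4, 54.9]), np.float64(-0.3))
cap (array([-50.6, -45.4]), array([28.4, 26. ]), np.float64(81.8))
power (array([ 18.5, -42.9]), array([60. , 50.6]), np.float64(-89.4))
speaker (array([-49.4,   7.5]), array([103. ,  30.3]), np.float64(-89.3))
bluecap now (array([667.1,  86.8,  35.9,  26.5,   1.6]), (259, 105, 13, 17))
```

View pics/final.png

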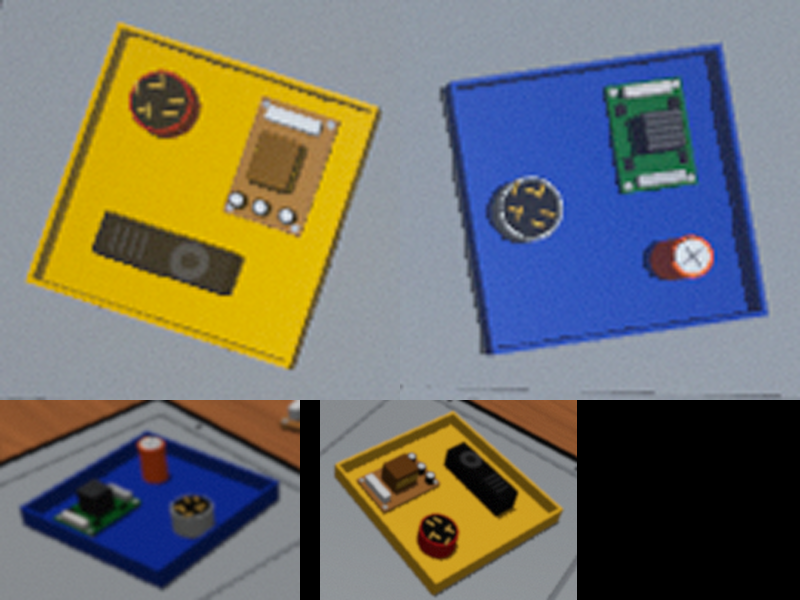

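View pics/top9.png

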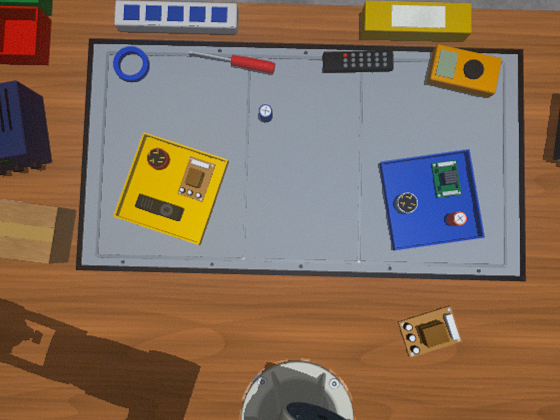

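All four parts are flat, upright and well clear of each other. The tins and the blue capacitor are where they were, and the arm is clear.

```bash
python3 -c "
from workcell import hand_in;hand_in()"
```

```text
the job is handed in; nothing more can be done
```

The job is handed in at about 44 s of the 99 s allowed. The green control board and orange capacitor are in the blue tray, and the tan power board (89 x 60 mm measured) and black speaker are in the yellow tray. The larger power board on the wood (122 x 80 mm) was left alone.

**Last checks:**
- **Positions:** The control board, capacitor and speaker measured within about 3 mm of their planned spots. All four look flat and right way up in both views, with wide gaps to the tins and to each other. The blue capacitor measured about 1 mm from its start. I judged the tins unmoved by eye and did not measure them again.
- **Power board measurement failed:** its final size came out as 60 x 51 mm because my search box cut off part of the board. I relied on the pictures, which show all of it lying flat in the tray.
- **Control board set-down is less certain:** the force change that triggered its release was close to the noise. It was let go at most a few tenths of a millimetre above the floor, judging by where the next part touched down. The other three parts showed clear contact of 4.6–8.7 N before release.

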